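Level the jar clamp and hold the jar in it

ROBOT

A 6-joint arm with a two-finger parallel gripper is mounted at the origin on a cart in front of the work surface, level with it; the furniture and walls round the work are solid. World frame = base frame: x ahead of the robot, y to its left, z up, the work surface at z = 0. Lengths are in m, angles in rad, forces in N, time in s.
With the tool pointing down it reaches from about 0.375 to 0.9 m from the base axis. Payload 3.1 kg.
Tool frame: the origin (TCP) lies midway between the tips of the shut fingers; the grasp point (between the pads) lies 19 mm behind it (manip.hold_point_z is the distance from the TCP to the grasp point, in m); x points along the fingers, y is the direction in which the jaws open and shut, and the axes are right-handed (so a half turn about x gives the same grasp; the last joint's range is limited). The gripper opens to 85 mm and grips with 20 to 120 N. Pads are 22 mm wide; open, the fingers measure 114 mm over their backs; the gripper's body (76 mm by 85 mm) begins 54 mm behind the grasp point. The pads swing forward as they close: fully open they stand 13 mm farther back than shut.
Start: joints at [-1.444, 0.527, 1.433, -0, 1.181, -0.178], TCP at [0.188, -0.596, 0.231] pointing down, gripper open.
Joint ranges: [-3.08, 3.08], [-0.75, 2.2], [0.22, 2.44], [-1.43, 4.57], [0, 2.65], [-2.85, 2.85]. Speed limits (rad/s): [2.79, 2.79, 3.14, 3.14, 3.14, 3.14].

INTERFACE

Orientations are given as a unit quaternion [x, y, z, w].
In Python, from station import manip, snapshot gives the robot as it stands.
- The arm moves only by the tool play_rows, never from a script. Its argument "series" is a list of rows, each a list of 4 numbers: the shift along the tool's x, y, z in m, then the turn about the tool's x in degrees. In form: [[tx, ty, tz, spin], ...]. A call has 1 to 20 rows; each row is the pose to reach, as a shift and turn from the pose measured when the call began, along the tool's axes at that moment; what a row does not reach only later rows make up. A row lasts 1/10 s, in which the tool goes at most 50 mm and 8.59 degrees, less where a joint would pass 70% of its speed; a pose out of reach is approached as far as the arm can. A call with a gripper value outside its range is refused whole. "claw" is the opening in per cent of the stroke, from 0 (shut) to 100 (fully open), set as the call begins (left out, the last holds). The fingers move at their own pace and stop on an object; "force" is the grip in N (left out, the last holds). Time passes only in rows, so rows that repeat a pose let the fingers close. It gives the time, the measured TCP pose, the force and the opening at its end, in the units of the state.
- manip.sense(): the state, without advancing time (a new reading comes with each control period).
- snapshot(name): name is "side" or "top"; returns a dict with "image" (384x512x3 uint8, blue, green, red), "depth" (384x512 float32, m along the optical axis (not along the pixel's ray), 0 where there is no reading), "fov_y" (degrees; the focal length in pixels is half the picture's height over the tangent of half this angle, whatever the lens; pixels are square), "cx", "cy" (the principal point, pixels), "R" (3x3) and "t" (3): a world point X has camera coordinates R X + t. Camera axes: x right, y down, z forward; pixel columns grow to the right and rows downward; lengths in m; the calibration is good to about 2 mm. A picture is of the moment at which its call begins.
- manip.sign_off(): hands the job in, once; it reports no verdict.
The state is a dict: "t": time; "q": joint angles; "qd": joint speeds; "tau": joint torques, N m; "tcp_pos": TCP position; "tool_rot": TCP orientation; "force": force on the tool from outside, world axes, zero at the start; "ft_torque": the same for the moment, N m; "finger_gap": opening from 0.0 (shut) to 1.0 (fully open).
Only numpy, scipy, OpenCV 4.12 (cv2) and the standard library are available. Lean on these libraries where they do the work, as an engineer would, in place of code of your own. Each camera call takes 0.05 s, during which the arm holds its last target.

TASK

The hinged bed of the jar clamp has sunk at its tail: first turn its foot knob until the bed sits level. Then pump the clamp's trigger lever (squeeze it against the upright post, let it spring back, squeeze again) until the sprung pad has pushed the glass jar into the V-stop and the pad's plunger is pressed in by roughly half its travel, without ever pressing it right home, which would crack the jar. Finish while holding: the program ends with the trigger kept squeezed with the jar gripped, never touch the jar yourself, and leave the other things on the worktop alone.

Things in the scene. Friction and masses are not known exactly. Their poses are not given: they have to be found in the camera images.
- clamp: fixed aluminium base of the jar clamp, 470 x 100 x 14 mm with an ear for the knob; origin under its centre on the worktop, x = the direction in which the jaw pushes (toward the jar and V-stop), z up
- bed (a joint): tilt of the steel bed (rad) about its hinge in the middle of the base, 40 mm above the worktop: 0 = level, positive = tail (the end with lever and knob) low; starts 0.045 to 0.075; carries knob, post, trigger and jaw bar
- foot_knob (a joint): turn of the foot knob (rad), clockwise from above counts up and raises the tail: the bed tilt is -0.045 times this value, so 0 = level; stiff friction (0.25 N m), stays where left; end stops at -1.9 and 0.8
- knob_grip (a point): centre of the foot knob's upright bar grip: bar 42 mm long along its own x, 13 mm thick along its own y, 26 mm tall (13 mm above and below this point); a round collar of 34 mm diameter lies just below the bar; its z axis is the knob's axis; it rides on the bed, 185 mm behind the hinge
- pinch (a point): where to centre a squeeze from above; x = the pushing direction, along which to squeeze. Fixed post: front face 17 mm ahead, 30 mm wide, top 25 mm above this point. Trigger: rear face 37 mm behind at rest, 17 mm squeezed home; 31 mm wide, top 27 mm above, its grip ends 22 mm below. So 54 mm over both at rest, 34 mm squeezed home. Housing and jaw bar lie 30 mm or more below
- trigger (a joint): lever angle (rad): 0 = let go (a spring returns it, 2.5 to 4 N at the grip), 0.25 = squeezed home on its stop. It pivots 80 mm below and 23 mm behind pinch. Squeezing home drives the toothed jaw bar 8 mm on (4 mm teeth; 4 mm if not fully let go before) and needs up to 20 N; on letting go the bar stays
- jaw (a joint): advance of the jaw bar (m), 0 = fully back, 0.094 = end; starts 0.018 to 0.038
- pad (a joint): how far the pad's plunger is pressed into the jaw (m): 0 = free, 0.022 = pressed right home; spring of 0.6 N per mm; merely sliding the loose jar along presses it in by up to 5 mm
- pad_face (a point): centre of the face of the black round pad, 32 mm in diameter, that presses on the jar
- jar_center (a point): loose glass jar with pink filling, 69 mm in diameter, 99 mm tall, about 0.3 kg, upright on the base between pad and V-stop; this point is half-way up its axis
- vee (a point): middle of the V-stop at the far end of the base (two black slanting faces, up to 76 mm above the worktop); the jar's axis comes to rest 26 to 30 mm in front of it (toward the pad) when seated
- tin: bystander: short tin, 75 mm in diameter, 58 mm tall, origin under its centre
- spice: bystander: spice jar, 45 mm in diameter, 106 mm tall, origin under its centre
- salt: bystander: salt shaker, 44 mm in diameter, 90 mm tall, origin under its centre
Things that resemble listed ones, but are neither listed nor needed, are in the scene too. What is shaped like the part that bears jar_center but orange or purple is not meant.

How it is judged:
By the outcome, as a careful person would: the job done as asked, in the order asked, and still so for the second after the job is handed in, while the arm keeps its last pose, push and grip.
It also fails if it takes over 64 s, if anything falls off the work surface, if the arm or the gripper's body presses on something with over 40 N, if the wrist force passes 120 N, or if a joint passes its speed limit or range.

## Working session

There is one attempt and no reset: what is moved stays moved. The work goes in short steps, Python scripts to look and compute and a tool call to move; the robot and the scene stay as the last step left them, time stands still between calls to the robot, and variables do not carry over. Pictures are saved under pics/ and viewed, and the job is handed in when it is done.

Besides the shell and the picture viewer there is one more tool, called as name([rows], argument=value, ...), one row to a line, values as JSON. play_rows: Moves the arm, as the interface text tells. Its arguments: {"type":"object","properties":{"series":{"type":"array","items":{"type":"array","items":{"type":"number"}}},"claw":{"type":"number"},"force":{"type":"number"}},"required":["series"]}

```bash
ls; mkdir -p pics
python3 - <<'E'
from station import manip, snapshot
import cv2, numpy as np, pickle
print(manip.sense(), manip.hold_point_z)
for n in("side","top"):
    s=snapshot(n); cv2.imwrite(f"pics/{n}0.png",s["image"]); pickle.dump(s,open(f"{n}0.pkl","wb"))
    print(n,s["fov_y"],s["cx"],s["cy"],s["R"],s["t"])
E
```

```text
pics
{'t': 0.0, 'q': array([-1.44452752e+00,  5.28508677e-01,  1.43392403e+00, -3.29924958e-05,
        1.18140502e+00, -1.78488096e-01]), 'qd': array([ 0.00140875, -0.00033018, -0.0006518 , -0.00176615, -0.00019672,
        0.00019078]), 'tau': array([ 3.70044190e-04, -4.42353702e+01, -1.78026420e+01, -1.48104300e-04,
        8.40042980e-03, -2.75034566e-06]), 'tcp_pos': array([ 0.18747095, -0.59545285,  0.2303006 ]), 'tool_rot': array([ 0.69892225,  0.10812944, -0.69890237,  0.10654191]), 'force': array([-0.01393051,  0.29107631, -0.38901448]), 'ft_torque': array([ 0.02357839, -0.02935244,  0.02030906]), 'finger_gap': 0.9973912166833404} 0.0187
side 44.17419134370963 252.92968120183565 200.9616974731216 [[-0.8747608  -0.48420257  0.01847709]
 [-0.27364393  0.46217712 -0.8435113 ]
 [ 0.39989065 -0.74292676 -0.53679352]] [0.48520812 0.23913261 0.97800177]
top 46.03078087835539 254.32850037117848 193.81097461554697 [[ 0.02261563 -0.99973024 -0.00528997]
 [-0.99574803 -0.02205229 -0.08944025]
 [ 0.08929947  0.00729022 -0.99597814]] [-0.01624362  0.54710332  1.06432984]
```

View pics/side0.png

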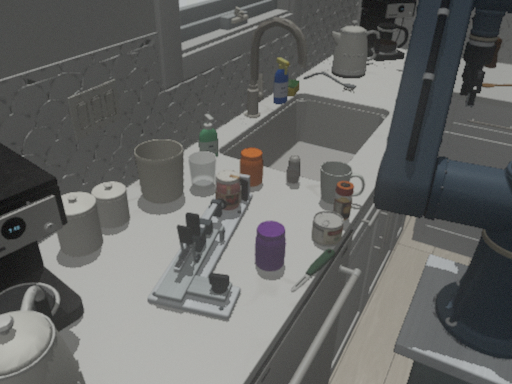

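View pics/top0.png

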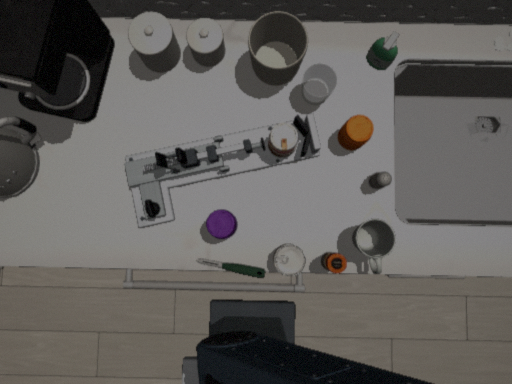

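The side view shows the clamp at centre: knob bar at (219,283), post and trigger at about (185-195,230), jar at (228,190). In the top view the knob is at (152,208), the lever and post at (160-185,158), the jar at (283,140) and the V-stop at (305,135). The lookalikes are the orange jar, top (355,132), and the purple jar, top (222,224).

```bash
cat > h.py <<'E'
import numpy as np, cv2, pickle
def f(s): return s["image"].shape[0]/2/np.tan(np.radians(s["fov_y"])/2)
def cloud(s):
    h,w=s["depth"].shape; v,u=np.mgrid[:h,:w]; z=s["depth"]; F=f(s)
    c=np.stack([(u-s["cx"])/F*z,(v-s["cy"])/F*z,z],-1)
    return (c-s["t"])@s["R"]
def proj(s,X):
    c=np.asarray(X)@s["R"].T+s["t"]; return c[...,:2]/c[...,2:]*f(s)+[s["cx"],s["cy"]]
def crop(s,r,k,name):
    a,b,c,d=r; im=s["image"][c:d,a:b]; im=cv2.convertScaleAbs(im,alpha=1.6,beta=15)
    cv2.imwrite(name,cv2.resize(im,None,fx=k,fy=k,interpolation=cv2.INTER_CUBIC))
def load(n): return pickle.load(open(n,"rb"))
E
python3 - <<'E'
from h import *
t=load("top0.pkl"); s=load("side0.pkl")
crop(t,(115,330,105,235),3.7,"pics/tc.png"); crop(s,(145,265,160,315),3.8,"pics/sc.png")
P=cloud(t)
np.set_printoptions(precision=3,suppress=True)
for r in range(140,226,4):
    print(r,[ "%.0f"%(1000*P[r,c,2]) for c in range(124,212,3)])
for p in [(130,155),(140,220),(168,215),(318,150),(222,224),(152,208)]: print(p,P[p[1],p[0]])
E
```

```text
140 ['4', '-3', '3', '-0', '2', '4', '1', '2', '2', '1', '4', '-2', '2', '3', '0', '3', '-0', '2', '2', '3', '1', '1', '-0', '3', '4', '19', '14', '17', '17', '12']
144 ['1', '5', '3', '1', '3', '0', '4', '1', '2', '3', '3', '1', '-3', '3', '-2', '5', '4', '-2', '-1', '12', '15', '18', '21', '17', '16', '15', '16', '46', '48', '46']
148 ['2', '-0', '2', '1', '3', '2', '2', '4', '-2', '1', '3', '-1', '3', '17', '13', '17', '16', '140', '142', '122', '18', '41', '44', '86', '44', '45', '45', '45', '81', '80']
152 ['4', '1', '-1', '1', '-1', '2', '11', '18', '13', '14', '17', '139', '15', '14', '14', '36', '40', '40', '140', '140', '97', '87', '87', '84', '75', '47', '79', '74', '75', '79']
156 ['-2', '16', '17', '18', '14', '15', '14', '15', '18', '13', '34', '140', '131', '110', '90', '74', '52', '47', '142', '140', '114', '89', '87', '86', '84', '75', '78', '73', '78', '78']
160 ['3', '16', '20', '18', '33', '36', '36', '33', '35', '36', '35', '140', '133', '118', '99', '76', '70', '70', '138', '136', '117', '90', '88', '86', '87', '55', '44', '47', '47', '72']
164 ['1', '37', '33', 
[... 2288 characters left out ...]
'1', '2', '2', '-0', '-1', '18', '17', '33', '36', '76', '59', '31', '15', '16', '17', '17', '12', '3', '5', '-1', '1', '-2', '-1', '1', '2', '1', '-5', '4', '100', '102']
220 ['0', '5', '3', '2', '1', '17', '16', '13', '17', '17', '13', '16', '15', '18', '14', '13', '8', '3', '3', '0', '2', '2', '2', '-2', '-0', '3', '4', '2', '102', '102']
224 ['2', '-0', '5', '2', '2', '13', '19', '14', '18', '14', '6', '1', '5', '4', '3', '3', '-2', '2', '-3', '2', '2', '0', '1', '4', '1', '-1', '-0', '3', '100', '99']
(130, 155) [0.637 0.303 0.014]
(140, 220) [0.478 0.272 0.013]
(168, 215) [0.492 0.204 0.014]
(318, 150) [ 0.652 -0.153  0.051]
(222, 224) [0.471 0.066 0.098]
(152, 208) [0.505 0.231 0.07 ]
```

View pics/tc.png

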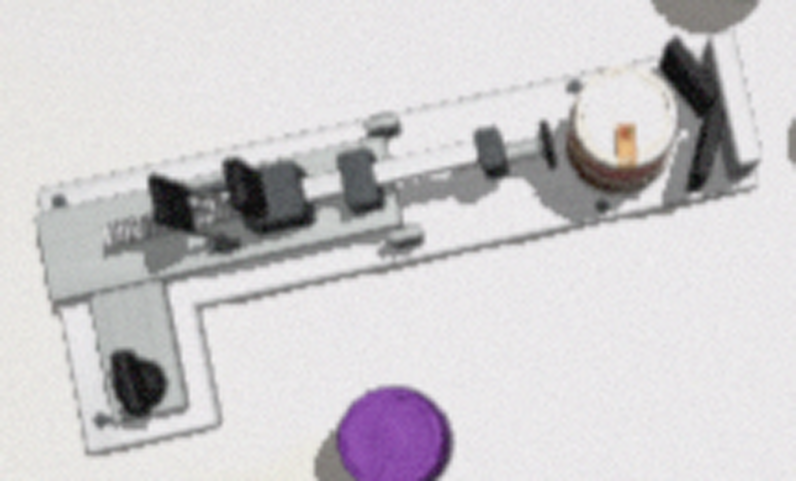

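View pics/sc.png

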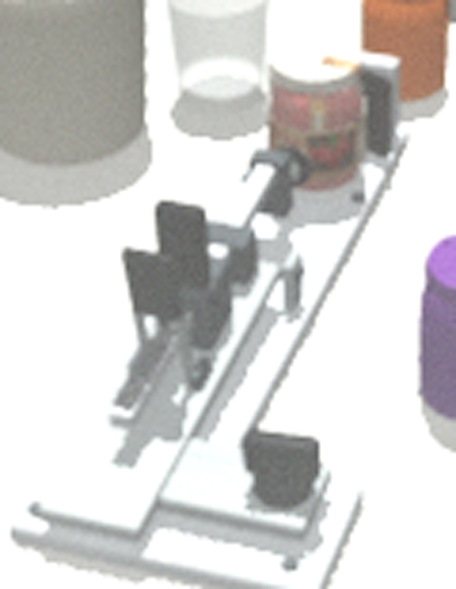

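```bash
cat > m.py <<'E'
from h import *
np.set_printoptions(precision=4,suppress=True)
def rect(p): 
    r=cv2.minAreaRect((p*1000).astype(np.float32)); return r
def meas(t,s):
    P=np.concatenate([cloud(t).reshape(-1,3)]); Q=cloud(s).reshape(-1,3)
    out={}
    # base orientation via top-plate points z 8..22
    ok=lambda A,x0,x1,y0,y1,z0,z1: A[(A[:,0]>x0)&(A[:,0]<x1)&(A[:,1]>y0)&(A[:,1]<y1)&(A[:,2]>z0)&(A[:,2]<z1)]
    b=ok(P,.45,.74,-.17,.33,.007,.024)
    print("base",rect(b[:,:2]),b[:,2].mean())
    for n,A in(("top",P),("side",Q)):
        k=ok(A,.45,.55,.19,.27,.061,.09); print(n,"knob",len(k),k.mean(0),np.percentile(k[:,2],[50,90,98]),rect(k[:,:2]))
    return P,Q,ok
E
python3 - <<'E'
from m import *
t=load("top0.pkl"); s=load("side0.pkl")
P,Q,ok=meas(t,s)
for n,A in(("top",P),("side",Q)):
    p=ok(A,.55,.7,.1,.3,.105,.16)
    print(n,len(p))
    h=p[p[:,2]>.13]; print(h.mean(0), rect(h[:,:2]))
C=cloud(t)
# rows along z height of trigger/post top
for r in range(146,168,3): print(r,[ "%.0f,%.0f,%.0f"%tuple(1000*C[r,c]) for c in range(154,190,2) if C[r,c,2]>.12])
E
```

```text
base ((593.1144409179688, 84.80638122558594), (276.7357177734375, 496.8013916015625), 3.3172707557678223) 0.015224366457899412
top knob 118 [0.5059 0.2357 0.0729] [0.0738 0.0767 0.0785] ((505.65911865234375, 236.5864715576172), (40.99434280395508, 14.647139549255371), 19.857072830200195)
side knob 160 [0.5035 0.2414 0.0693] [0.0704 0.0735 0.0745] ((504.4838562011719, 239.8741912841797), (42.49417495727539, 14.987380027770996), 17.98381233215332)
top 246
[0.616  0.1801 0.1393] ((615.857666015625, 183.32994079589844), (29.226470947265625, 58.08203125), 14.155898094177246)
side 379
[0.614  0.1852 0.1362] ((615.0526123046875, 186.26589965820312), (30.75988006591797, 58.656761169433594), 13.930950164794922)
146 ['450,-12,1109']
149 ['631,167,141', '630,162,144', '631,159,139']
152 ['623,211,141', '624,207,136', '450,-12,1109', '624,167,142', '625,163,140', '624,158,143', '627,156,128']
155 ['617,211,139', '617,206,142', '619,205,127', '618,167,138', '617,162,144', '618,158,141', '620,155,132']
158 ['611,211,137', '610,206,142', '612,204,128', '613,201,124', '611,162,140', '611,158,140', '612,154,140']
161 ['604,206,140', '604,202,138', '607,201,123', '607,160,128', '608,157,121']
164 ['597,205,140', '597,201,140', '599,199,129']
167 []
```

```bash
cat > tilt.py <<'E'
from m import *
def fitplane(p,it=5):
    m=np.ones(len(p),bool)
    for _ in range(it):
        A=np.c_[p[m][:,:2],np.ones(m.sum())]; c=np.linalg.lstsq(A,p[m][:,2],rcond=None)[0]
        r=p[:,2]-np.c_[p[:,:2],np.ones(len(p))]@c; m=abs(r)<.006
    return c,m.sum(),r[m].std()
YAW=np.radians(13.7)
def tilt(t,s):
    ux=np.array([np.sin(YAW),-np.cos(YAW)]); uy=np.array([np.cos(YAW),np.sin(YAW)])
    for n,S in(("top",t),("side",s)):
        A=cloud(S).reshape(-1,3)
        # clamp frame around base
        d=A[:,:2]-CEN; X=d@ux; Y=d@uy
        tab=A[(X>-.1)&(X<.1)&(Y<-.07)&(Y>-.1)&(A[:,2]<.01)]
        base=(A[:,2]>.008)&(A[:,2]<.024)&(abs(Y)<.048)&(X>-.23)&(X<.23)
        cb=fitplane(np.c_[X,Y,A[:,2]][base])
        bed=(A[:,2]>.024)&(A[:,2]<.055)&(X>-.235)&(X<.0)&(Y<.045)&(Y>-.16)
        c=fitplane(np.c_[X,Y,A[:,2]][bed])
        print(n,"base slope",cb,"table",tab[:,2].mean()); print("  bed",c)
E
python3 - <<'E'
from m import *
import tilt
t=load("top0.pkl"); s=load("side0.pkl")
C=cloud(t)
# far edge of base: for columns, first row with z>8mm
e=[]
for c in range(128,318):
    rows=[r for r in range(100,200) if .008<C[r,c,2]<.03 and .008<C[r+1,c,2]<.03]
    if rows and abs(C[rows[0]-2,c,2])<.008: e.append(C[rows[0],c])
e=np.array(e); pol=np.polyfit(e[:,1],e[:,0],1); 
for _ in range(5):
    r=e[:,0]-np.polyval(pol,e[:,1]); e=e[abs(r)<.004]; pol=np.polyfit(e[:,1],e[:,0],1)
print(len(e),np.degrees(np.arctan(pol)), e[:,1].min(),e[:,1].max(),r.std())
for y in(.3,.1,-.15): print(y,np.polyval(pol,y))
E
```

```text
145 [-13.4232  35.3679] -0.12254866785971139 0.30884895447221006 0.001013826965900206
0.3 0.6382220048125463
0.1 0.6859541825151119
-0.15 0.7456194046433189
```

```bash
cat >> tilt.py <<'E'
CEN=np.array([.642,.069]); YAW=np.radians(13.6)
E
python3 - <<'E'
from tilt import *
t=load("top0.pkl"); s=load("side0.pkl"); tilt(t,s)
ux=np.array([np.sin(YAW),-np.cos(YAW)]); uy=np.array([np.cos(YAW),np.sin(YAW)])
for n,S in(("top",t),("side",s)):
    A=cloud(S).reshape(-1,3); d=A[:,:2]-CEN; X=d@ux;Y=d@uy
    L=np.c_[X,Y,A[:,2]]
    k=L[(L[:,2]>.062)&(L[:,2]<.09)&(X<-.1)&(X>-.25)&(Y<-.06)&(Y>-.16)]
    print(n,"knob local",k.mean(0),rect(k[:,:2]))
    h=L[(L[:,2]>.133)&(L[:,2]<.16)&(abs(Y)<.045)&(X<-.05)&(X>-.24)]
    print("  handles",np.percentile(h,[2,50,98],axis=0),rect(h[:,:2]))
    print(np.histogram(h[:,0],bins=np.arange(-.17,-.08,.004)))
    j=L[(L[:,2]>.09)&(L[:,2]<.12)&(abs(Y)<.06)&(X>.05)&(X<.22)]
    print("  jar",rect(j[:,:2]),np.median(j[:,2]))
    pd=L[(L[:,2]>.06)&(L[:,2]<.1)&(abs(Y)<.025)&(X>.05)&(X<.115)]
    print("  padzone",np.histogram(pd[:,0],bins=np.arange(.05,.115,.005)))
E
```

```text
top base slope (array([-0.0006,  0.0043,  0.0155]), np.int64(2903), np.float64(0.0020784745768341276)) table 0.0015393580017922996
  bed (array([0.0605, 0.0034, 0.0478]), np.int64(1928), np.float64(0.0021832944102036455))
side base slope (array([0.0008, 0.008 , 0.0139]), np.int64(1287), np.float64(0.0016862428038070451)) table -0.0003229673240955148
  bed (array([0.0623, 0.0092, 0.0463]), np.int64(1818), np.float64(0.0018771988068773103))
top knob local [-0.1941 -0.0933  0.0731] ((-194.94700622558594, -93.11136627197266), (14.647148132324219, 40.99435806274414), 6.257098197937012)
  handles [[-0.1452 -0.0128  0.1342]
 [-0.0991  0.0011  0.1405]
 [-0.0892  0.0154  0.144 ]] ((-117.45539093017578, 1.4727449417114258), (57.71611785888672, 29.20705223083496), 0.5804897546768188)
(array([ 0,  0,  0,  0,  0,  1, 22, 29,  4,  0,  0,  0,  0,  0,  0,  0,  0,
       19, 25, 28,  8,  0]), array([-0.17 , -0.166, -0.162, -0.158, -0.154, -0.15 , -0.146, -0.142,
       -0.138, -0.134, -0.13 , -0.126, -0.122, -0.118, -0.114, -0.11 ,
       -0.106, -0.102, -0.098, -0.094, -0.09 , -0.086, -0.082]))
  ja
[... 565 characters left out ...]
8012695312), (29.622068405151367, 58.84840393066406), 89.01702117919922)
(array([ 0,  0,  0,  0,  0, 22, 23,  6,  0,  0,  0,  0,  0,  0,  0,  0, 14,
       27, 18,  8,  0,  0]), array([-0.17 , -0.166, -0.162, -0.158, -0.154, -0.15 , -0.146, -0.142,
       -0.138, -0.134, -0.13 , -0.126, -0.122, -0.118, -0.114, -0.11 ,
       -0.106, -0.102, -0.098, -0.094, -0.09 , -0.086, -0.082]))
  jar ((135.53359985351562, -4.339027404785156), (64.47665405273438, 62.75912857055664), 16.776046752929688) 0.11064165891806294
  padzone (array([ 25,  14,   2,   0,   0,   0,   1,   3,  10,   1,  44, 115]), array([0.05 , 0.055, 0.06 , 0.065, 0.07 , 0.075, 0.08 , 0.085, 0.09 ,
       0.095, 0.1  , 0.105, 0.11 ]))
```

```bash
cat > tl.py <<'E'
import numpy as np
from scipy.spatial.transform import Rotation as Ro
from station import manip
np.set_printoptions(precision=4,suppress=True)
def to(p,ydeg=None):
    s=manip.sense(); R=Ro.from_quat(s["tool_rot"]).as_matrix()
    d=R.T@(np.array(p)-s["tcp_pos"]); a=None
    if ydeg is not None:
        cur=np.degrees(np.arctan2(R[1,1],R[0,1])); 
        a=-((ydeg-cur+90)%180-90)   # spin about tool x (down): + = clockwise
    print("row",d,"spin",a)
def st():
    s=manip.sense(); R=Ro.from_quat(s["tool_rot"]).as_matrix()
    print("t",s["t"],"tcp",s["tcp_pos"],"ydeg",np.degrees(np.arctan2(R[1,1],R[0,1])),"xaxis",R[:,0],"q",s["q"],"F",s["force"],"gap",s["finger_gap"])
E
python3 - <<'E'
from tl import *
st(); to([.45,-.2,.23]); to([.505,.238,.16],-71.1)
E
```

```text
t 0.1 tcp [ 0.1875 -0.5956  0.2304] ydeg -72.53750877649412 xaxis [-0.0002  0.0019 -1.    ] q [-1.4445  0.5284  1.4338 -0.      1.1814 -0.1785] F [ 0.7587 -0.7206 -0.1581] gap 1.0028114898846576
row [ 0.0011 -0.2985 -0.3691] spin None
row [ 0.072  -0.6997 -0.553 ] spin -1.437508776494127
```

Candidates for the foot knob: the black bar at top (152,208), side (219,283). The post and trigger blades at top (160,158) and (180,155) are also dark, but they sit on the jaw bar. For the jar: the pink and white one at top (283,140), against the orange (355,132) and purple (222,224). I choose the bar on the ear as the knob, and the crops confirm it.

play_rows([
  [0, -0.03, -0.037, -7],
  [0, -0.06, -0.074, -15],
  [0, -0.09, -0.111, -23],
  [0, -0.12, -0.148, -31],
  [0, -0.15, -0.185, -39],
  [0, -0.18, -0.222, -47],
  [0, -0.21, -0.259, -55],
  [0, -0.24, -0.296, -63],
  [0, -0.27, -0.333, -71],
  [0, -0.3, -0.37, -79],
  [0, -0.3, -0.37, -87],
], claw=100)

```text
t: 1.2
tcp_pos: [0.4522, -0.193, 0.2309]
tool_rot: [0.431, 0.563, -0.428, 0.561]
force: [-0.3, -1.0, -0.4]
finger_gap: 0.997
```

Run:
```python
from tl import *
st(); to([.505,.238,.16],-71.1)
```

```text
t 1.2 tcp [ 0.4522 -0.193   0.2309] ydeg 15.198239975511703 xaxis [-0.0003  0.0043 -1.    ] q [-0.6333  0.3504  1.7591  0.0039  1.0349 -0.9006] F [-0.2618 -0.9836 -0.3783] gap 0.9967932650604817
row [ 0.0727  0.1639 -0.4018] spin 86.29823997551169
```

play_rows([
  [0, 0.015, -0.037, -8],
  [0, 0.03, -0.074, -16],
  [0, 0.045, -0.111, -24],
  [0, 0.06, -0.148, -32],
  [0, 0.075, -0.185, -40],
  [0, 0.09, -0.222, -48],
  [0, 0.105, -0.259, -56],
  [0, 0.12, -0.296, -64],
  [0, 0.135, -0.333, -72],
  [0, 0.15, -0.37, -80],
  [0, 0.164, -0.4, -88],
  [0.04, 0.164, -0.402, -93.7],
  [0.07, 0.164, -0.402, -93.7],
  [0.07, 0.164, -0.402, -93.7],
], claw=60)

```text
t: 2.6
tcp_pos: [0.5014, 0.2377, 0.1587]
tool_rot: [-0.115, 0.701, 0.118, 0.694]
force: [-0.2, -0.5, 0.3]
finger_gap: 0.6
```

Run:
```python
from tl import *
from h import *
from station import snapshot
st(); to([.505,.238,.12],-71.1)
for n,r in(("top",(115,330,105,235)),("side",(145,265,160,315))):
    s=snapshot(n); pickle.dump(s,open(f"{n}1.pkl","wb")); crop(s,r,3.7,f"pics/{n}1.png")
```

```text
t 2.6 tcp [0.5014 0.2377 0.1587] ydeg 108.93776075799795 xaxis [-0.0103  0.0018 -0.9999] q [ 0.2391  0.5344  1.6741  0.0052  0.9427 -1.6653] F [-0.183  -0.5399  0.3355] gap 0.6001293972479342
row [ 0.0386 -0.0011  0.0039] spin 0.03776075799794398
```

View pics/side1.png

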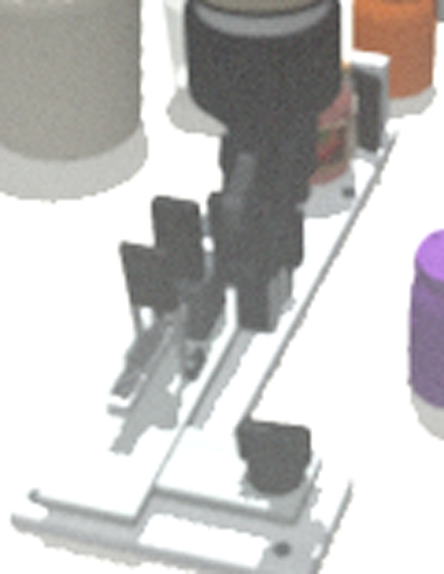

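The gripper hangs above the knob (side crop, knob at (275,455)). Its fingers are clear of the post and lever.

play_rows([
  [0.03, -0.001, 0.004, 0],
  [0.06, -0.001, 0.004, 0],
  [0.09, -0.001, 0.004, 0],
  [0.106, -0.001, 0.004, 0],
  [0.106, -0.001, 0.004, 0],
  [0.106, -0.001, 0.004, 0],
])

```text
t: 3.3
tcp_pos: [0.5103, 0.2389, 0.0581]
tool_rot: [-0.114, 0.697, 0.117, 0.698]
force: [0.5, -0.1, 0.3]
finger_gap: 0.606
```

Run:
```python
from tl import *
from h import *
from station import snapshot
st(); to([.505,.238,.052],-71.1)
for n,r in(("top",(115,330,105,235)),("side",(145,265,160,315))):
    s=snapshot(n); pickle.dump(s,open(f"{n}2.pkl","wb")); crop(s,r,3.7,f"pics/{n}2.png")
```

```text
t 3.3 tcp [0.5103 0.2389 0.0581] ydeg 108.84857405281632 xaxis [ 0.0012  0.0047 -1.    ] q [ 0.2373  0.6993  1.7208  0.0065  0.7192 -1.6673] F [ 0.5352 -0.1199  0.3208] gap 0.6062263403974182
row [ 0.006   0.0008 -0.0054] spin -0.05142594718370219
```

View pics/side2.png

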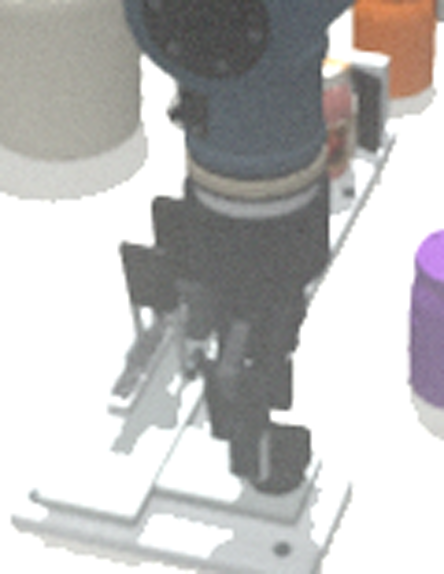

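Run:
```python
from tl import *
from h import *
for n,r in(("side2.pkl",(145,160)),("top2.pkl",(115,105))):
    s=load(n)
    for X in ([.5103,.2389,.0581],[.505,.238,.0735],[.505+.0068,.238-.0198,.07],[.505-.0068,.238+.0198,.07],[.5103-.0081,.2389+.0245,.068],[.5103+.0081,.2389-.0245,.068]):
        print(n,X,(proj(s,X)-r)*3.7)
```

```text
side2.pkl [0.5103, 0.2389, 0.0581] [263.0418 440.9317]
side2.pkl [0.505, 0.238, 0.0735] [271.3983 422.1306]
side2.pkl [0.5118, 0.21819999999999998, 0.07] [280.2767 402.4623]
side2.pkl [0.49820000000000003, 0.2578, 0.07] [262.4617 452.352 ]
side2.pkl [0.5022, 0.2634, 0.068] [250.6929 458.7066]
side2.pkl [0.5184, 0.2144, 0.068] [274.0388 397.4873]
top2.pkl [0.5103, 0.2389, 0.0581] [128.5304 373.8435]
top2.pkl [0.505, 0.238, 0.0735] [123.7582 380.8488]
top2.pkl [0.5118, 0.21819999999999998, 0.07] [157.2917 370.9859]
top2.pkl [0.49820000000000003, 0.2578, 0.07] [ 92.8782 391.3763]
top2.pkl [0.5022, 0.2634, 0.068] [ 85.0348 384.9372]
top2.pkl [0.5184, 0.2144, 0.068] [164.5062 360.7801]
```

View pics/top2.png

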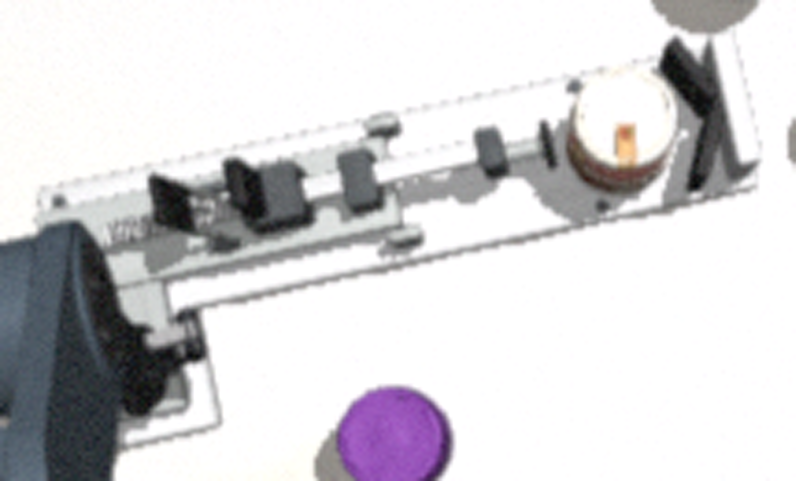

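play_rows([
  [0.006, 0.001, -0.005, 0],
  [0.006, 0.001, -0.005, 0],
  [0.006, 0.001, -0.005, 0],
])

```text
t: 3.7
tcp_pos: [0.5053, 0.2385, 0.0528]
tool_rot: [-0.114, 0.696, 0.118, 0.699]
force: [-0.2, -0.1, 0.2]
finger_gap: 0.6
```

play_rows([
  [0, 0, 0, 0],
  [0, 0, 0, 0],
  [0, 0, 0, 0],
  [0, 0, 0, 0],
  [0, 0, 0, 0],
  [0, 0, 0, 0],
  [0, 0, 0, 0],
  [0, 0, 0, 0],
], claw=0, force=50)

```text
t: 4.5
tcp_pos: [0.5058, 0.2374, 0.0532]
tool_rot: [-0.115, 0.696, 0.117, 0.699]
force: [1.0, -5.6, 2.7]
finger_gap: 0.146
```

Run:
```python
from tl import *
st(); print(manip.sense()["ft_torque"])
```

```text
t 4.5 tcp [0.5058 0.2374 0.0532] ydeg 108.94435728482028 xaxis [ 0.0034  0.0032 -1.    ] q [ 0.2376  0.7035  1.7359  0.0035  0.6982 -1.6665] F [ 0.9962 -5.6138  2.6899] gap 0.14624891124746434
[-1.3853 -0.2556 -0.0717]
```

play_rows([
  [-0.0009, 0, 0, 6],
  [-0.0018, 0, 0, 12],
  [-0.0026, -0.0005, 0, 18],
  [-0.0035, -0.0005, 0, 24],
  [-0.0044, -0.001, 0, 30],
  [-0.0053, -0.001, 0, 36],
  [-0.0061, -0.001, 0, 42],
  [-0.007, -0.0015, 0, 48],
  [-0.0079, -0.0015, 0, 54],
  [-0.0088, -0.0015, 0, 60],
  [-0.0088, -0.0015, 0, 60],
  [-0.0088, -0.0015, 0, 60],
])

```text
t: 5.7
tcp_pos: [0.5059, 0.2347, 0.062]
tool_rot: [0.249, 0.662, -0.247, 0.663]
force: [-1.3, -7.0, 3.3]
finger_gap: 0.141
```

Run:
```python
from tl import *
from tilt import *
from station import snapshot
st(); print(manip.sense()["ft_torque"])
t=snapshot("top");s=snapshot("side"); tilt(t,s)
pickle.dump(s,open("side3.pkl","wb"));pickle.dump(t,open("top3.pkl","wb"))
crop(s,(145,265,160,315),3.7,"pics/side3.png")
```

```text
t 5.7 tcp [0.5059 0.2347 0.062 ] ydeg 48.958809400426574 xaxis [ 0.0024  0.0013 -1.    ] q [ 0.2337  0.688   1.7339  0.0011  0.7171 -0.6216] F [-1.319  -6.9843  3.2842] gap 0.14090830620819034
[-1.1541 -0.1936 -0.139 ]
top base slope (array([-0.0003,  0.0055,  0.0154]), np.int64(2857), np.float64(0.0021143330930727903)) table 0.0015876154229334985
  bed (array([0.017 , 0.0091, 0.048 ]), np.int64(1451), np.float64(0.002176699288635506))
side base slope (array([0.    , 0.0133, 0.014 ]), np.int64(407), np.float64(0.0016975291499642328)) table -0.00037013696630053223
  bed (array([0.0173, 0.0085, 0.0462]), np.int64(1476), np.float64(0.0017916256236426818))
```

View pics/side3.png

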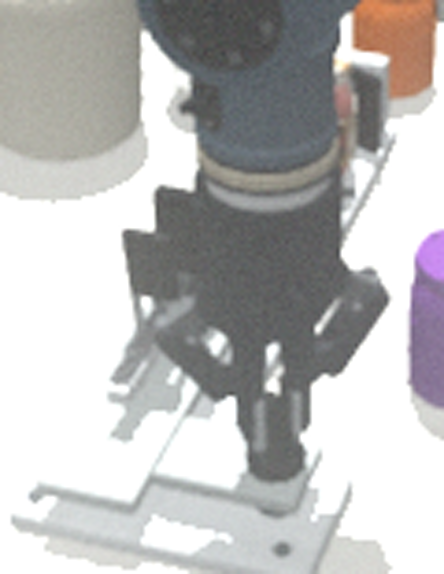

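The knob is gripped between the fingers (crop (275,440)). The tail has risen, and the measured tilt went from 0.061 to 0.017. About 21° remain.

play_rows([
  [-0.0009, 0, 0, 6],
  [-0.0018, 0, 0, 12],
  [-0.0026, 0, 0, 18],
  [-0.0031, 0, 0, 21],
  [-0.0031, 0, 0, 21],
  [-0.0031, 0, 0, 21],
])

```text
t: 6.4
tcp_pos: [0.5057, 0.2339, 0.065]
tool_rot: [0.364, 0.606, -0.364, 0.607]
force: [-1.7, -6.5, 0.7]
finger_gap: 0.141
```

Run:
```python
from tl import *
from tilt import *
from station import snapshot
st(); print(manip.sense()["ft_torque"])
t=snapshot("top");s=snapshot("side"); tilt(t,s)
```

```text
t 6.4 tcp [0.5057 0.2339 0.065 ] ydeg 28.029679606760677 xaxis [ 0.0017  0.0002 -1.    ] q [ 0.2328  0.6827  1.7333 -0.0003  0.7238 -0.2561] F [-1.653  -6.4886  0.6898] gap 0.14116472423752702
[-0.8145 -0.2602 -0.0142]
top base slope (array([-0.0004,  0.0039,  0.0155]), np.int64(2845), np.float64(0.0021030173469908657)) table 0.0015083396670797003
  bed (array([-0.0017,  0.0062,  0.0476]), np.int64(1480), np.float64(0.0022217887894185264))
side base slope (array([0.0024, 0.0099, 0.0143]), np.int64(512), np.float64(0.0017330591464775314)) table -0.0003727673292069381
  bed (array([0.0002, 0.0082, 0.0459]), np.int64(1477), np.float64(0.0017512161211149845))
```

play_rows([
  [0, 0, 0, 0],
  [0, 0, 0, 0],
  [0, 0, 0, 0],
  [-0.02, 0, 0, 0],
  [-0.05, 0, 0, 0],
  [-0.09, 0, 0, 0],
  [-0.13, 0, 0, 0],
  [-0.16, 0.0, 0, 0],
  [-0.16, -0.05, 0.0, 0],
  [-0.16, -0.1, 0.0, 0],
  [-0.16, -0.15, 0.0, 0],
  [-0.16, -0.15, 0.0, 0],
], claw=50)

```text
t: 7.7
tcp_pos: [0.3623, 0.1616, 0.223]
tool_rot: [0.362, 0.609, -0.367, 0.603]
force: [0.2, 0.8, -1.0]
finger_gap: 0.498
```

```bash
cat > look.py <<'E'
import sys
from tl import *
from tilt import *
from station import snapshot
k=sys.argv[1]
st()
t=snapshot("top");s=snapshot("side"); 
pickle.dump(s,open(f"side{k}.pkl","wb"));pickle.dump(t,open(f"top{k}.pkl","wb"))
a=cv2.imread
crop(s,(145,265,160,315),3.7,f"pics/side{k}.png");crop(t,(115,330,105,235),3.7,f"pics/top{k}.png")
if len(sys.argv)>2: tilt(t,s)
E
python3 look.py 4 t
python3 - <<'E'
from tilt import *
t=load("top4.pkl"); s=load("side4.pkl")
ux=np.array([np.sin(YAW),-np.cos(YAW)]); uy=np.array([np.cos(YAW),np.sin(YAW)])
for n,S in(("top",t),("side",s)):
    A=cloud(S).reshape(-1,3); d=A[:,:2]-CEN; X=d@ux;Y=d@uy
    L=np.c_[X,Y,A[:,2]]
    h=L[(L[:,2]>.125)&(L[:,2]<.165)&(abs(Y)<.045)&(X<-.05)&(X>-.24)]
    for g in (h[h[:,0]<-.12],h[h[:,0]>-.12]): print(n,len(g),np.percentile(g,[3,50,97],axis=0),rect(g[:,:2]))
E
```

```text
t 7.7 tcp [0.3623 0.1616 0.223 ] ydeg 28.00776698650399 xaxis [-0.0119 -0.0015 -0.9999] q [ 0.1359  0.2385  1.974   0.0002  0.9412 -0.353 ] F [ 0.2257  0.8242 -0.9721] gap 0.4982572631034856
top base slope (array([-0.0004,  0.0036,  0.0155]), np.int64(2866), np.float64(0.0020920075842373563)) table 0.0015635745216801577
  bed (array([-0.0023,  0.0022,  0.0474]), np.int64(2014), np.float64(0.0021521331542218836))
side base slope (array([0.0011, 0.01  , 0.0139]), np.int64(1308), np.float64(0.0015577935212061139)) table -0.00031008425185302896
  bed (array([-0.0013,  0.0094,  0.0457]), np.int64(1768), np.float64(0.0018447638273978988))
top 94 [[-0.1393 -0.0134  0.1264]
 [-0.1332  0.0006  0.1467]
 [-0.1297  0.0154  0.1509]] ((-134.44073486328125, 1.7937860488891602), (30.5048885345459, 10.551287651062012), 87.26431274414062)
top 94 [[-0.0941 -0.013   0.1298]
 [-0.0879  0.0002  0.1455]
 [-0.083   0.0153  0.1489]] ((-89.01580810546875, 1.6406307220458984), (29.78399085998535, 12.188742637634277), 89.27410125732422)
side 136 [[-0.1427 -0.0137  0.1254]
 [-0.1399 -0.0002  0.1383]
 [-0.1354  0.015   0.1475]] ((-139.15676879882812, 0.8617019653320312), (10.520380020141602, 30.47760009765625), 5.018624305725098)
side 139 [[-0.0981 -0.0138  0.1255]
 [-0.0949 -0.0002  0.1371]
 [-0.0879  0.0143  0.1459]] ((-91.63599395751953, 0.8437328338623047), (15.691411018371582, 29.482261657714844), 14.593576431274414)
```

View pics/side4.png

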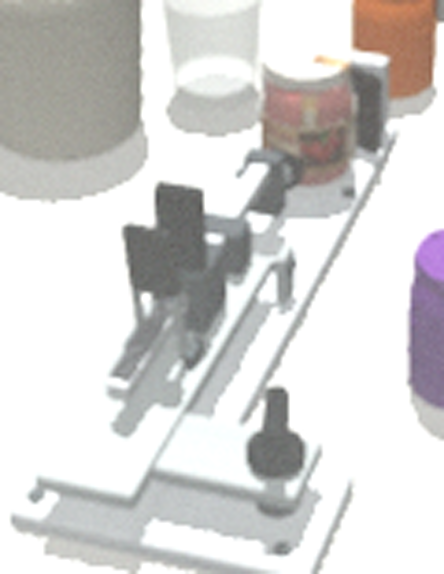

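View pics/top4.png

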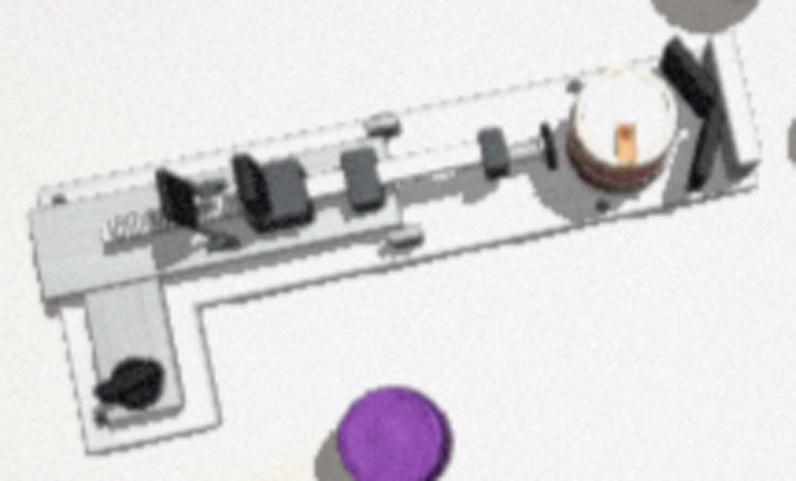

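Run:
```python
from tilt import *
ux=np.array([np.sin(YAW),-np.cos(YAW)]); uy=np.array([np.cos(YAW),np.sin(YAW)])
for k in (0,4):
  for n in("top","side"):
    S=load(f"{n}{k}.pkl"); A=cloud(S).reshape(-1,3); d=A[:,:2]-CEN; X=d@ux;Y=d@uy; L=np.c_[X,Y,A[:,2]]
    # robust: RANSAC-like tight inliers
    b=L[(L[:,2]>.024)&(L[:,2]<.055)&(X>-.235)&(X<.0)&(Y<.045)&(Y>-.08)]
    c,_,_=fitplane(b)
    for _ in range(15):
        r=b[:,2]-np.c_[b[:,:2],np.ones(len(b))]@c; r-=np.median(r); g=b[abs(r)<.0035]; c=np.linalg.lstsq(np.c_[g[:,:2],np.ones(len(g))],g[:,2],rcond=None)[0]
    print(k,n,c,len(g),r.std())
    # per-X medians on clean strip
    st_=[(x,np.median(L[(abs(X-x)<.012)&(Y<-.022)&(Y>-.04)&(L[:,2]>.024)&(L[:,2]<.05)][:,2])) for x in np.arange(-.2,-.02,.025)]
    st_=np.array(st_); print("   strip",st_[:,1],np.polyfit(st_[:,0],st_[:,1],1))
    wb=[(x,np.median(L[(abs(X-x)<.012)&(Y<-.045)&(Y>-.052)&(L[:,2]>.006)&(L[:,2]<.022)][:,2])) for x in np.arange(-.1,.2,.025)]
    wb=np.array(wb); print("   basestrip",np.polyfit(wb[:,0],wb[:,1],1))
```

```text
0 top [ 0.0599 -0.0024  0.0477] 1585 0.003124034036547573
   strip [0.0357 0.0365 0.0382 0.0399 0.0401 0.0425 0.0441 0.0461] [0.0588 0.047 ]
   basestrip [0.0007 0.0136]
0 side [0.0612 0.0041 0.0461] 1514 0.003844510895952692
   strip [0.0336 0.0353 0.0351 0.0374 0.0385 0.0411 0.0418 0.0423] [0.0533 0.0441]
   basestrip [0.0018 0.0114]
4 top [-0.0037 -0.0014  0.0471] 1678 0.0027122801653358636
   strip [0.0475 0.0468 0.0468 0.0461 0.0461 0.0456 0.046  0.0464] [-0.0073  0.0456]
   basestrip [0.0018 0.0135]
4 side [-0.0024  0.0038  0.0454] 1470 0.003107596635012528
   strip [0.0461 0.0458 0.0445 0.0445 0.0448 0.0438 0.044  0.0427] [-0.0166  0.0427]
   basestrip [0.003  0.0116]
```

The bed reads about 0.003 past level, so I'll turn the knob back roughly 3.5°.

play_rows([
  [0, 0.05, 0, 0],
  [0, 0.1, 0, 0],
  [0, 0.15, 0, 0],
  [0.0, 0.157, 0.003, 0],
  [0.04, 0.159, 0.003, 0],
  [0.08, 0.16, 0.003, 0],
  [0.1, 0.16, 0.003, 0],
  [0.1, 0.16, 0.003, 0],
])

```text
t: 8.6
tcp_pos: [0.5138, 0.2358, 0.1222]
tool_rot: [0.363, 0.607, -0.365, 0.605]
force: [-0.9, -0.2, 0.1]
finger_gap: 0.5
```

Run:
```python
from tl import *
st(); to([.5057,.2339,.065],28.03)
```

```text
t 8.6 tcp [0.5138 0.2358 0.1222] ydeg 28.00850170420342 xaxis [-0.0037 -0.0004 -1.    ] q [ 0.2324  0.5989  1.6782  0.0006  0.8682 -0.2568] F [-0.8677 -0.2361  0.0959] gap 0.4999844811947168
row [ 0.0572 -0.0079 -0.002 ] spin -0.021498295796575917
```

play_rows([
  [0.02, -0.008, -0.002, 0],
  [0.04, -0.008, -0.002, 0],
  [0.057, -0.008, -0.002, 0],
  [0.057, -0.008, -0.002, 0],
  [0.057, -0.008, -0.002, 0],
])

```text
t: 9.1
tcp_pos: [0.507, 0.2342, 0.0662]
tool_rot: [0.364, 0.607, -0.364, 0.606]
force: [-0.4, 1.4, 1.0]
finger_gap: 0.501
```

play_rows([
  [0, 0, 0, 0],
  [0, 0, 0, 0],
  [0, 0, 0, 0],
  [0, 0, 0, 0],
  [0, 0, 0, 0],
  [0, 0, 0, 0],
  [0, 0, 0, -1.5],
  [0.0002, 0, 0, -3.5],
  [0.0005, 0, 0, -3.5],
  [0.0005, 0, 0, -3.5],
], claw=0)

```text
t: 10.1
tcp_pos: [0.5057, 0.2335, 0.0673]
tool_rot: [0.344, 0.618, -0.346, 0.616]
force: [-3.7, -3.5, 6.5]
finger_gap: 0.133
```

Run:
```python
from tl import *
st()
```

```text
t 10.1 tcp [0.5057 0.2335 0.0673] ydeg 31.55298735960155 xaxis [-0.0036 -0.0012 -1.    ] q [ 0.2322  0.68    1.7286 -0.0005  0.7367 -0.3181] F [-3.7129 -3.4724  6.4886] gap 0.13289101159139155
```

play_rows([
  [0, 0, 0, 0],
  [0, 0, 0, 0],
  [0, 0, 0, 0],
  [-0.02, 0, 0, 0],
  [-0.05, 0, 0, 0],
  [-0.09, 0, 0, 0],
  [-0.13, 0, 0, 0],
  [-0.17, 0.0, 0, 0],
  [-0.17, -0.05, 0.0, 0],
  [-0.17, -0.1, 0.0, 0],
  [-0.17, -0.13, 0.0, 0],
  [-0.17, -0.13, 0.0, 0],
], claw=50)

```text
t: 11.3
tcp_pos: [0.3907, 0.1644, 0.2375]
tool_rot: [0.343, 0.619, -0.348, 0.615]
force: [0.2, -0.0, -0.1]
finger_gap: 0.5
```

```bash
python3 look.py 5 t
python3 - <<'E'
from tilt import *
ux=np.array([np.sin(YAW),-np.cos(YAW)]); uy=np.array([np.cos(YAW),np.sin(YAW)])
for k in (4,5):
  for n in("top","side"):
    S=load(f"{n}{k}.pkl"); A=cloud(S).reshape(-1,3); d=A[:,:2]-CEN; X=d@ux;Y=d@uy; L=np.c_[X,Y,A[:,2]]
    b=L[(L[:,2]>.024)&(L[:,2]<.055)&(X>-.235)&(X<.0)&(Y<.045)&(Y>-.08)]
    c,_,_=fitplane(b)
    for _ in range(15):
        r=b[:,2]-np.c_[b[:,:2],np.ones(len(b))]@c; r-=np.median(r); g=b[abs(r)<.0035]; c=np.linalg.lstsq(np.c_[g[:,:2],np.ones(len(g))],g[:,2],rcond=None)[0]
    print(k,n,c,len(g),r.std())
    h=L[(L[:,2]>.125)&(L[:,2]<.165)&(abs(Y)<.045)&(X<-.05)&(X>-.24)]
    for g in (h[h[:,0]<-.115],h[h[:,0]>-.115]): print("  ",len(g),np.percentile(g,[3,50,97],axis=0)[[0,2]].ravel(),rect(g[:,:2])[0])
E
```

```text
t 11.3 tcp [0.3907 0.1644 0.2375] ydeg 31.503756689956397 xaxis [-0.0083 -0.002  -1.    ] q [ 0.1341  0.2509  1.8981 -0.0011  1.0011 -0.4152] F [ 0.161  -0.0169 -0.1132] gap 0.5000599308133389
top base slope (array([0.0001, 0.0036, 0.0155]), np.int64(2883), np.float64(0.0021213609229547323)) table 0.0015686496383877813
  bed (array([0.0014, 0.0011, 0.0475]), np.int64(2020), np.float64(0.0021182853086547243))
side base slope (array([0.0008, 0.0065, 0.0138]), np.int64(1299), np.float64(0.0016502377795777612)) table -0.0003623000814446858
  bed (array([0.0015, 0.0088, 0.0457]), np.int64(1775), np.float64(0.0018422982731942164))
4 top [-0.0037 -0.0014  0.0471] 1678 0.0027122801653358636
   94 [-0.1393 -0.0134  0.1264 -0.1297  0.0154  0.1509] (-134.44073486328125, 1.7937860488891602)
   94 [-0.0941 -0.013   0.1298 -0.083   0.0153  0.1489] (-89.01580810546875, 1.6406307220458984)
4 side [-0.0024  0.0038  0.0454] 1470 0.003107596635012528
   136 [-0.1427 -0.0137  0.1254 -0.1354  0.015   0.1475] (-139.15676879882812, 0.8617019653320312)
   139 [-0.0981 -0.0138  0.1255 -0.0879  0.0143  0.1459] (-91.63599395751953, 0.8437328338623047)
5 top [ 0.0001 -0.0007  0.0473] 1694 0.0025436182613450555
   90 [-0.1397 -0.0131  0.1286 -0.1301  0.0153  0.1502] (-135.43032836914062, 1.4146785736083984)
   91 [-0.0943 -0.013   0.1308 -0.0832  0.0152  0.1486] (-89.06002807617188, 1.513031005859375)
5 side [-0.0019  0.004   0.0451] 1471 0.0031485977115576222
   130 [-0.1424 -0.0137  0.1262 -0.1364  0.0147  0.1475] (-138.19088745117188, 1.4008808135986328)
   135 [-0.0988 -0.0135  0.1257 -0.0872  0.0145  0.146 ] (-92.58626556396484, 0.4548358917236328)
```

The bed now reads level: 0.000 and 0.001 relative to the base in both views. Next is the pinch, at about (0.619, 0.169), post top z≈0.147.

Run:
```python
from tl import *
to([.6188,.1693,.2375],103.6)
```

```text
row [0.0004 0.1918 0.1134] spin -72.08429989564729
```

View pics/top5.png

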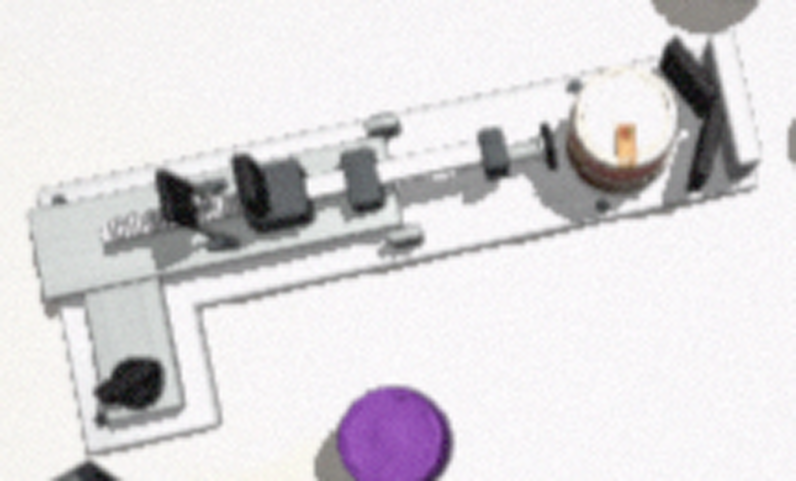

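play_rows([
  [0, 0.025, 0.015, -8],
  [0, 0.05, 0.03, -16],
  [0, 0.075, 0.045, -24],
  [0, 0.1, 0.06, -32],
  [0, 0.125, 0.074, -40],
  [0, 0.15, 0.089, -48],
  [0, 0.175, 0.104, -56],
  [0, 0.192, 0.113, -64],
  [0, 0.192, 0.113, -72],
  [0, 0.192, 0.113, -72],
  [0, 0.192, 0.113, -72],
], claw=100)

```text
t: 12.5
tcp_pos: [0.6194, 0.1702, 0.2373]
tool_rot: [-0.082, 0.703, 0.082, 0.702]
force: [0.4, 0.5, -0.6]
finger_gap: 0.998
```

```bash
python3 look.py 6
python3 - <<'E'
from tl import *
to([.6188,.1693,.104],103.6)
E
```

```text
t 12.5 tcp [0.6194 0.1702 0.2373] ydeg 103.37348480879834 xaxis [-0.0016 -0.0006 -1.    ] q [ 0.0947  0.5459  1.3786 -0.0005  1.2187 -1.7094] F [ 0.3742  0.5284 -0.5517] gap 0.9976581196484297
row [ 0.1337 -0.0007  0.    ] spin -0.17152794143419214
```

View pics/top6.png

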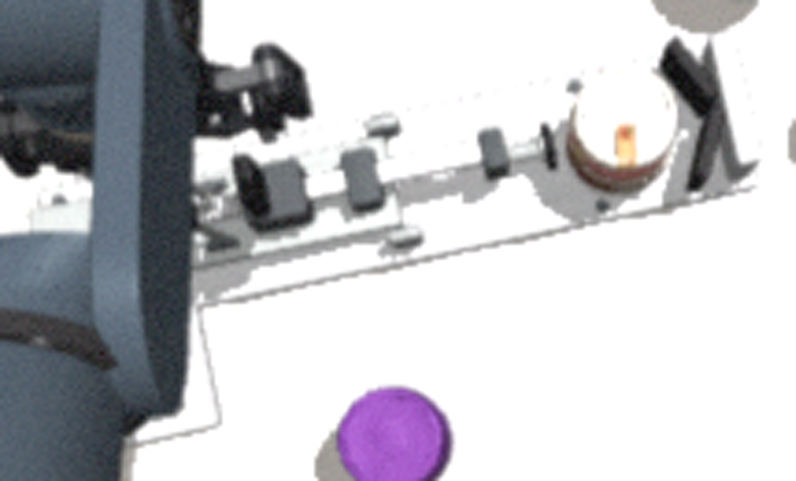

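play_rows([
  [0.03, 0.005, 0, 0],
  [0.06, 0.006, 0, 0],
  [0.09, 0.006, 0, 0],
  [0.11, 0.006, 0, 0],
  [0.125, 0.006, 0, 0],
  [0.1335, 0.006, 0, 0],
  [0.1335, 0.006, 0, 0],
  [0.1335, 0.006, 0, 0],
])

```text
t: 13.4
tcp_pos: [0.6179, 0.1759, 0.1051]
tool_rot: [-0.083, 0.702, 0.082, 0.702]
force: [-0.6, -0.2, 0.3]
finger_gap: 1.0
```

```bash
python3 look.py 7
python3 - <<'E'
from tl import *
to([.6188,.1693,.104],103.6)
E
```

```text
t 13.4 tcp [0.6179 0.1759 0.1051] ydeg 103.4150832467615 xaxis [ 0.0001 -0.0005 -1.    ] q [ 0.1039  0.704   1.4876 -0.0006  0.9499 -1.7006] F [-0.6168 -0.1704  0.3464] gap 1.0004706104731338
row [ 0.0015 -0.0066 -0.001 ] spin -0.18353655767677424
```

View pics/side7.png

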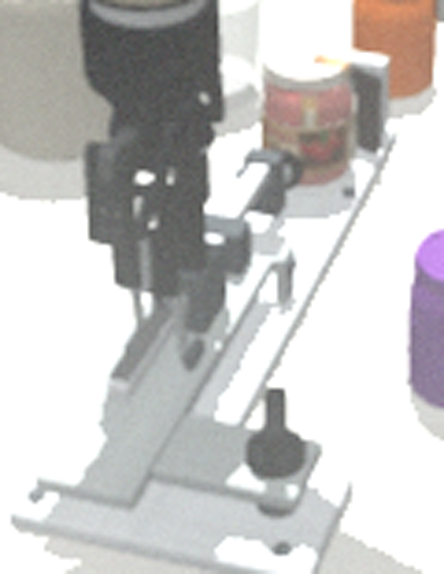

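View pics/top7.png

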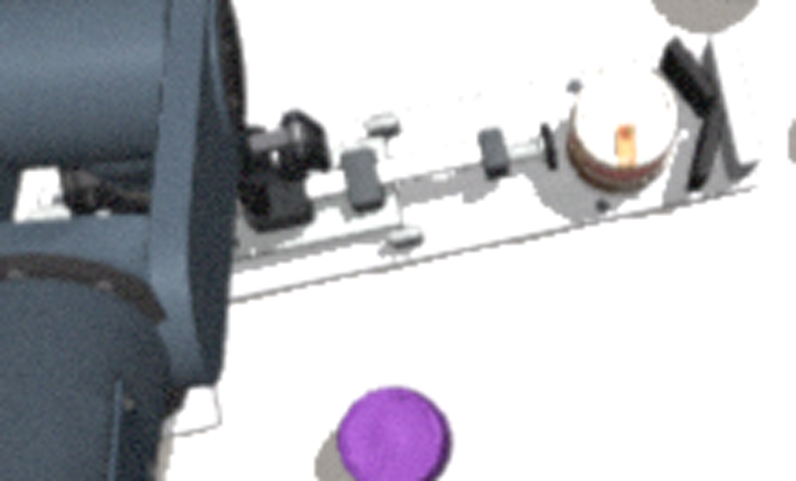

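The fingers straddle the post and trigger with no contact: front finger at side crop (165,260), measured force about 0. First I want a baseline view of the pad and jar.

```bash
cat > jaw.py <<'E'
import sys
from tl import *
from tilt import *
from station import snapshot
def rectify(S,z,x0=.03,x1=.23,w=780,y0=.05,y1=-.05):
    ux=np.array([np.sin(YAW),-np.cos(YAW)]); uy=np.array([np.cos(YAW),np.sin(YAW)])
    k=w/(x1-x0); h=int((y0-y1)*k)
    loc=[(x0,y0),(x1,y0),(x1,y1),(x0,y1)]
    src=np.array([proj(S,np.r_[CEN+a*ux+b*uy,z]) for a,b in loc],np.float32)
    dst=np.array([(0,0),(w,0),(w,h),(0,h)],np.float32)
    im=cv2.warpPerspective(S["image"],cv2.getPerspectiveTransform(src,dst),(w,h),flags=cv2.INTER_CUBIC)
    im=cv2.convertScaleAbs(im,alpha=1.6,beta=15)
    for a in np.arange(x0,x1+1e-6,.01):
        u=int((a-x0)*k); cv2.line(im,(u,0),(u,8 if round(a*1000)%50 else 18),(0,0,255),1)
    return im
if __name__=="__main__":
    k=sys.argv[1]; st(); t=snapshot("top"); s=snapshot("side")
    pickle.dump(t,open(f"top{k}.pkl","wb")); pickle.dump(s,open(f"side{k}.pkl","wb"))
    cv2.imwrite(f"pics/jaw{k}.png",rectify(t,.075))
    a=rectify(s,.075); cv2.imwrite(f"pics/jaws{k}.png",a)
    C=cloud(t).reshape(-1,3); ux=np.array([np.sin(YAW),-np.cos(YAW)]); uy=np.array([np.cos(YAW),np.sin(YAW)])
    d=C[:,:2]-CEN; L=np.c_[d@ux,d@uy,C[:,2]]
    j=L[(L[:,2]>.105)&(L[:,2]<.125)&(abs(L[:,1])<.05)&(L[:,0]>.08)&(L[:,0]<.24)]
    print("jar top rect",rect(j[:,:2]),np.median(j[:,2]))
E
python3 jaw.py 8
```

```text
t 13.5 tcp [0.6182 0.1759 0.1055] ydeg 103.41646344232322 xaxis [ 0.001  -0.0004 -1.    ] q [ 0.1039  0.7034  1.4874 -0.0006  0.9499 -1.7007] F [-0.4286 -0.3968  0.5621] gap 1.0026916141054465
jar top rect ((139.11595153808594, -3.7838096618652344), (63.27934646606445, 60.86377716064453), 78.31363677978516) 0.11358556041205092
```

View pics/jaw8.png

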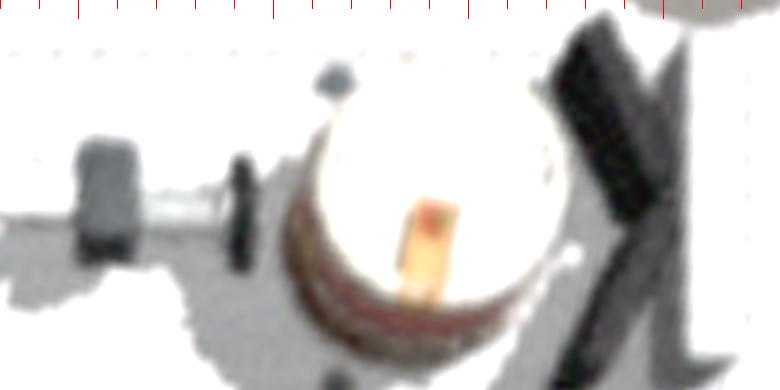

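View pics/jaws8.png

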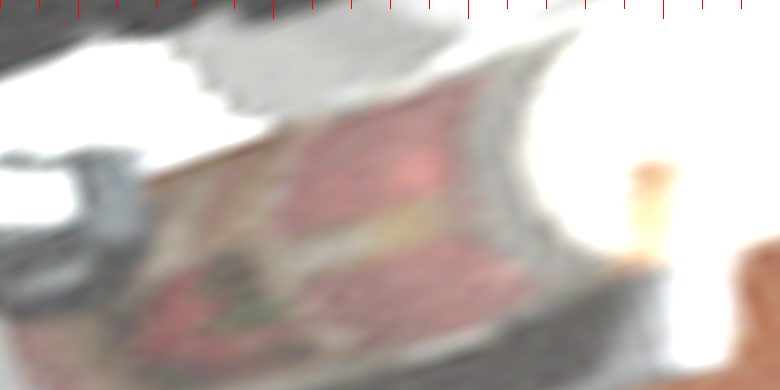

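Top rectified view at 3.9 px/mm: jaw block front at u=138, pad from 230 to 258, jar edge at about 283, V middle at about 640. So the free block-to-pad gap is about 92 px, and there are about 6.5 mm from pad to jar and about 28 mm of jar travel. That makes roughly 5.5 pumps.

play_rows([
  [0.001, -0.006, -0.001, 0],
  [0.001, -0.0066, -0.001, 0],
  [0.001, -0.0066, -0.001, 0],
])

```text
t: 13.9
tcp_pos: [0.6187, 0.1689, 0.1046]
tool_rot: [-0.083, 0.702, 0.082, 0.703]
force: [0.5, -1.0, -0.7]
finger_gap: 0.999
```

play_rows([
  [0, 0, 0, 0],
  [0, 0, 0, 0],
  [0, 0, 0, 0],
  [0, 0, 0, 0],
  [0, 0, 0, 0],
  [0, 0, 0, 0],
  [0, 0, 0, 0],
  [0, 0, 0, 0],
  [0, 0, 0, 0],
  [0, 0, 0, 0],
], claw=0, force=40)

```text
t: 14.9
tcp_pos: [0.6196, 0.1668, 0.1066]
tool_rot: [-0.083, 0.701, 0.081, 0.703]
force: [-0.4, -6.9, 8.6]
finger_gap: 0.393
```

```bash
python3 jaw.py 9
```

```text
t 14.9 tcp [0.6196 0.1668 0.1066] ydeg 103.36032647913382 xaxis [ 0.0027 -0.0028 -1.    ] q [ 0.0905  0.7004  1.4905 -0.0037  0.9482 -1.7113] F [-0.4483 -6.9321  8.6068] gap 0.39340745528946397
jar top rect ((138.80673217773438, -4.132255554199219), (63.388858795166016, 60.43974304199219), 76.51651763916016) 0.11357643507998677
```

View pics/jaw9.png

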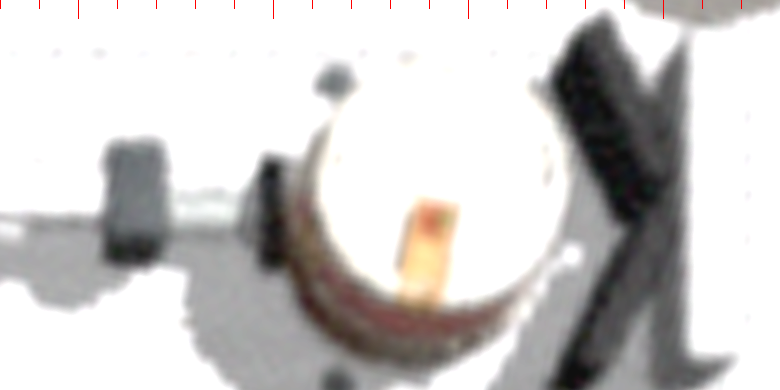

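play_rows([
  [0, 0, 0, 0],
  [0, 0.001, 0, 0],
  [0, 0.001, 0, 0],
  [0, 0.001, 0, 0],
  [0, 0.001, 0, 0],
  [0, 0.001, 0, 0],
  [0, 0.001, 0, 0],
  [0, 0.001, 0, 0],
], claw=100)

```text
t: 15.8
tcp_pos: [0.6195, 0.1677, 0.1066]
tool_rot: [-0.083, 0.701, 0.081, 0.703]
force: [-0.8, 0.2, 0.3]
finger_gap: 1.0
```

```bash
python3 look.py 10
```

```text
t 15.8 tcp [0.6195 0.1677 0.1066] ydeg 103.35955898781238 xaxis [ 0.0028 -0.0028 -1.    ] q [ 0.092   0.7005  1.4903 -0.0038  0.9483 -1.7098] F [-0.8359  0.1529  0.2835] gap 0.9999150448610056
```

View pics/side10.png

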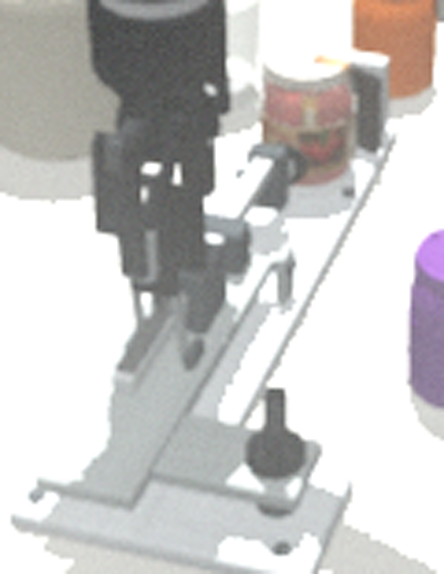

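play_rows([
  [0, -0.001, 0, 0],
  [0, -0.001, 0, 0],
  [0, -0.001, 0, 0],
  [0, -0.001, 0, 0],
  [0, -0.001, 0, 0],
  [0, -0.001, 0, 0],
  [0, -0.001, 0, 0],
  [0, -0.001, 0, 0],
  [0, -0.001, 0, 0],
  [0, -0.001, 0, 0],
], claw=0)

```text
t: 16.9
tcp_pos: [0.6203, 0.1667, 0.109]
tool_rot: [-0.083, 0.701, 0.081, 0.704]
force: [-2.5, -2.0, 10.7]
finger_gap: 0.386
```

```bash
python3 jaw.py 11
```

```text
t 16.9 tcp [0.6203 0.1667 0.109 ] ydeg 103.27899733730005 xaxis [ 0.0047 -0.0016 -1.    ] q [ 0.0898  0.6972  1.4891 -0.0025  0.9507 -1.7113] F [-2.5078 -2.0065 10.6832] gap 0.3858052061204006
jar top rect ((142.53146362304688, -4.049583435058594), (62.48762512207031, 62.6728630065918), 77.8495101928711) 0.11373877651957791
```

View pics/jaw11.png

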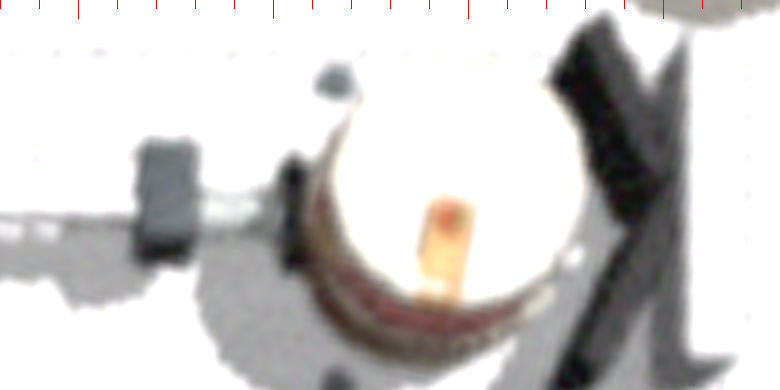

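Pump 2: block front at 197, pad at about 280, compression about 2 mm. The jar has slid about 4 mm.

play_rows([
  [0, 0, 0, 0],
  [0, 0.001, 0, 0],
  [0.002, 0.001, 0, 0],
  [0.0045, 0.001, 0.001, 0],
  [0.0045, 0.001, 0.001, 0],
  [0.0045, 0.001, 0.001, 0],
  [0.0045, 0.001, 0.001, 0],
  [0.0045, 0.001, 0.001, 0],
], claw=100)

```text
t: 17.8
tcp_pos: [0.6213, 0.1678, 0.1045]
tool_rot: [-0.083, 0.701, 0.081, 0.704]
force: [0.5, -0.1, 0.3]
finger_gap: 1.002
```

play_rows([
  [0, 0, 0, 0],
  [0, -0.001, 0, 0],
  [0, -0.001, 0, 0],
  [0, -0.001, 0, 0],
  [0, -0.001, 0, 0],
  [0, -0.001, 0, 0],
  [0, -0.001, 0, 0],
  [0, -0.001, 0, 0],
  [0, -0.001, 0, 0],
  [0, -0.001, 0, 0],
], claw=0)

```text
t: 18.8
tcp_pos: [0.6221, 0.1673, 0.1071]
tool_rot: [-0.081, 0.7, 0.081, 0.705]
force: [-2.1, 0.5, 11.0]
finger_gap: 0.39
```

```bash
python3 jaw.py 12
```

```text
t 18.8 tcp [0.6221 0.1673 0.1071] ydeg 103.19004430533454 xaxis [ 0.0069  0.0003 -1.    ] q [ 0.0897  0.701   1.4873 -0.0004  0.9465 -1.7111] F [-2.0811  0.5322 11.0257] gap 0.3903292533138091
jar top rect ((152.08790588378906, -3.6280174255371094), (63.27708435058594, 62.788291931152344), 8.312089920043945) 0.11337298559894751
```

View pics/jaw12.png

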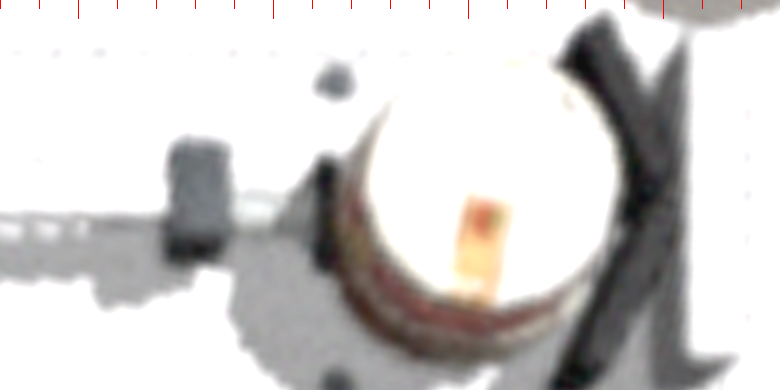

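Pump 3: block front at 229, pad at 315, jar centre X≈152 mm and still sliding.

play_rows([
  [0, 0, 0, 0],
  [0, 0.001, 0, 0],
  [0.002, 0.001, -0.001, 0],
  [0.003, 0.001, -0.002, 0],
  [0.003, 0.001, -0.002, 0],
  [0.003, 0.001, -0.002, 0],
  [0.003, 0.001, -0.002, 0],
  [0.003, 0.001, -0.002, 0],
], claw=100)

```text
t: 19.7
tcp_pos: [0.6201, 0.1677, 0.1041]
tool_rot: [-0.081, 0.7, 0.081, 0.705]
force: [0.4, -0.2, -0.4]
finger_gap: 0.997
```

play_rows([
  [0, 0, 0, 0],
  [0, -0.001, 0, 0],
  [0, -0.001, 0, 0],
  [0, -0.001, 0, 0],
  [0, -0.001, 0, 0],
  [0, -0.001, 0, 0],
  [0, -0.001, 0, 0],
  [0, -0.001, 0, 0],
  [0, -0.001, 0, 0],
  [0, -0.001, 0, 0],
], claw=0)

```text
t: 20.7
tcp_pos: [0.6209, 0.1671, 0.1065]
tool_rot: [-0.08, 0.699, 0.081, 0.706]
force: [-2.5, -0.9, 10.0]
finger_gap: 0.391
```

```bash
python3 jaw.py 13
```

```text
t 20.7 tcp [0.6209 0.1671 0.1065] ydeg 103.11506505940525 xaxis [ 0.0089  0.0019 -1.    ] q [ 0.0888  0.6996  1.4928  0.0014  0.9401 -1.7117] F [-2.4682 -0.9407 10.033 ] gap 0.39051677966219156
jar top rect ((157.8404541015625, -3.9057235717773438), (62.46588897705078, 62.408599853515625), 8.052742958068848) 0.1137392779266914
```

View pics/jaw13.png

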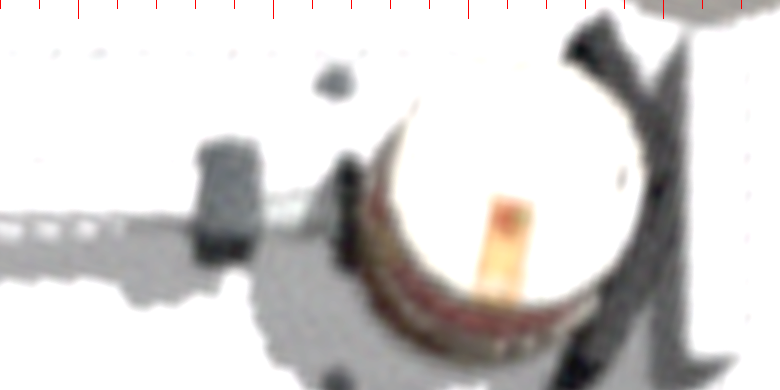

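Pump 4: block front at 260, pad back at about 335, compression about 4 mm. The jar is close to the V. One more full pump stays well under 22 mm.

play_rows([
  [0, 0, 0, 0],
  [0, 0.001, 0, 0],
  [0.002, 0.001, -0.001, 0],
  [0.0025, 0.001, -0.001, 0],
  [0.0025, 0.001, -0.001, 0],
  [0.0025, 0.001, -0.001, 0],
  [0.0025, 0.001, -0.001, 0],
  [0.0025, 0.001, -0.001, 0],
], claw=100)

```text
t: 21.6
tcp_pos: [0.6199, 0.1677, 0.104]
tool_rot: [-0.08, 0.699, 0.081, 0.706]
force: [0.0, -0.0, 0.1]
finger_gap: 1.001
```

play_rows([
  [0, 0, 0, 0],
  [0, -0.001, 0, 0],
  [0, -0.001, 0, 0],
  [0, -0.001, 0, 0],
  [0, -0.001, 0, 0],
  [0, -0.001, 0, 0],
  [0, -0.001, 0, 0],
  [0, -0.001, 0, 0],
  [0, -0.001, 0, 0],
  [0, -0.001, 0, 0],
], claw=0)

```text
t: 22.6
tcp_pos: [0.6207, 0.1671, 0.1065]
tool_rot: [-0.08, 0.699, 0.081, 0.706]
force: [-3.5, 0.1, 11.0]
finger_gap: 0.392
```

```bash
python3 jaw.py 14
```

```text
t 22.6 tcp [0.6207 0.1671 0.1065] ydeg 103.05534509673532 xaxis [ 0.011   0.0034 -0.9999] q [ 0.0883  0.6987  1.4953  0.003   0.9364 -1.7121] F [-3.5376  0.0834 10.9824] gap 0.3915262494002646
jar top rect ((157.6193084716797, -2.8955345153808594), (64.0068130493164, 60.7806510925293), 77.51495361328125) 0.11363351759487014
```

View pics/jaw14.png

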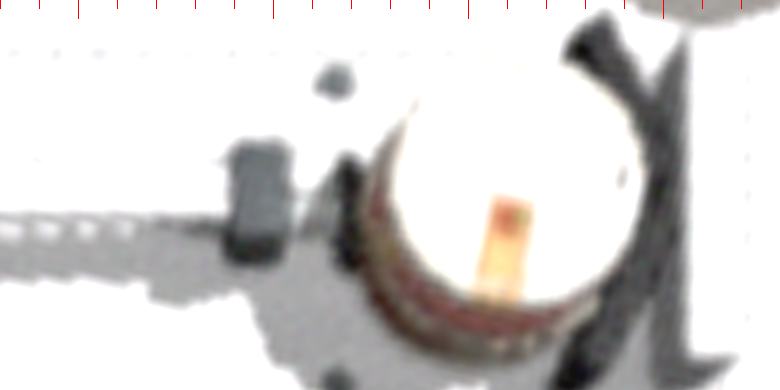

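The jar did not move on pump 5, so it is seated. Block-to-pad gap is about 44 px against 92 free, which is 12 to 13 mm of compression out of 22. The trigger is squeezed home (33 mm over both). Now a final check, then I'll hand in.

Run:
```python
from tilt import *
ux=np.array([np.sin(YAW),-np.cos(YAW)]); uy=np.array([np.cos(YAW),np.sin(YAW)])
ims=[]
for k in (8,13,14):
    S=load(f"top{k}.pkl")
    from jaw import rectify
    im=cv2.cvtColor(rectify(S,.075),cv2.COLOR_BGR2GRAY).astype(float)
    p=im[195:245].mean(0); g=np.gradient(cv2.GaussianBlur(p[None],(9,1),0)[0])
    print(k,"rise edges",[(i,round(g[i],1)) for i in range(2,420) if g[i]>2.0 and g[i]==g[max(0,i-8):i+9].max()],"fall",[(i,round(g[i],1)) for i in range(2,420) if g[i]<-2.0 and g[i]==g[max(0,i-8):i+9].min()])
tilt(load("top14.pkl"),load("side14.pkl"))
a=load("top0.pkl")["image"];b=load("top14.pkl")["image"]
d=cv2.absdiff(cv2.GaussianBlur(a,(5,5),0),cv2.GaussianBlur(b,(5,5),0)).max(2)
for n,(u,v) in dict(tin=(289,260),spice=(335,263),salt=(380,180),purple=(222,224),orange=(355,132)).items(): print(n,d[v-15:v+15,u-15:u+15].max())
cv2.imwrite("pics/final.png",np.hstack([b[:, :330],load("side14.pkl")["image"][:,60:400]]))
```

```text
8 rise edges [(141, np.float64(5.8)), (256, np.float64(7.2)), (320, np.float64(8.0))] fall [(5, np.float64(-2.0)), (74, np.float64(-8.2)), (212, np.float64(-2.8)), (232, np.float64(-9.9)), (283, np.float64(-5.2)), (403, np.float64(-3.7))]
13 rise edges [(262, np.float64(5.7)), (358, np.float64(4.3)), (395, np.float64(7.0))] fall [(22, np.float64(-2.1)), (194, np.float64(-7.2)), (304, np.float64(-4.0)), (339, np.float64(-6.3))]
14 rise edges [(292, np.float64(5.6)), (359, np.float64(4.0)), (395, np.float64(7.2))] fall [(227, np.float64(-6.8)), (305, np.float64(-3.9)), (340, np.float64(-6.1))]
top base slope (array([-0.0011,  0.0056,  0.0155]), np.int64(2435), np.float64(0.0021270355339162448)) table 0.001537276897270054
  bed (array([0.0029, 0.0101, 0.0478]), np.int64(541), np.float64(0.002366020038965246))
side base slope (array([0.    , 0.0067, 0.0138]), np.int64(1413), np.float64(0.0015711820120055085)) table -0.0003697083109723979
  bed (array([0.003, 0.011, 0.046]), np.int64(1901), np.float64(0.001900911880244088))
tin 36
spice 35
salt 35
purple 35
orange 35
```

View pics/final.png

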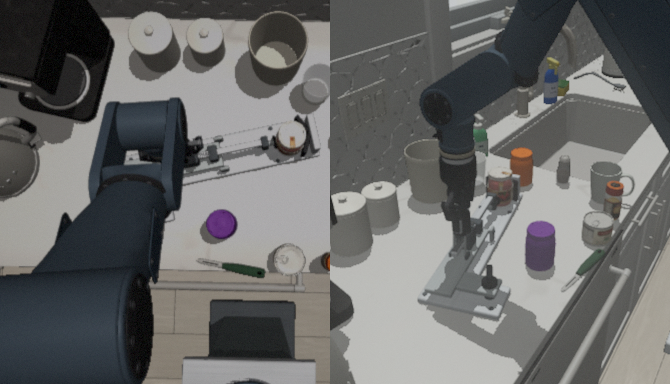

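```bash
python3 -c "
from station import manip
print(manip.sign_off()); print(manip.sense()['finger_gap'],manip.sense()['t'])"
```

```text
the job is handed in; nothing more can be done
None
the job is handed in; nothing more can be done
```

I levelled the bed with the foot knob and pumped the trigger five times, and handed the job in at about t = 22.6 s with the trigger still squeezed home. No verdict came back.

- **Bed:** I turned the knob 81° clockwise, then 3.5° back because it had gone slightly past level. With the view clear, the tilt read 0 ± 0.002 rad. The last reading, with the arm partly blocking the view, was about +0.003 rad, although I had not touched the knob since.
- **Jar:** It stopped moving on the fifth pump, so it is seated in the V-stop. I never touched it directly.
- **Plunger:** It is pressed in about 11–12 mm of its 22 mm. My first reading by eye was 12–13 mm; measuring the edges in the image gave 11.0–11.4 mm.
- **Trigger:** The fingers stood about 33 mm apart at the end. That matches the 34 mm expected when squeezed home.
- **Bystanders:** Before-and-after pictures show no sign that the tin, spice jar, salt shaker or the lookalike jars moved. I compared the top view's pixel differences and looked over the final views, but did not measure their positions.

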